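# Put the laundry's water strainer on bypass

## Task

The strainer in the washers' water supply is due for cleaning: put the supply on bypass without cutting off the machines. First push the yellow bypass lever fully open, in line with its pipe, and only then push both blue levers, one each side of the strainer, fully shut, square across their pipe. Push the levers round with a fingertip without straining them against their stops, and leave the bottle, tub, wrench and spare screen where they are.

Things in the scene. Friction and masses are not known exactly. Their poses are not given: they have to be found in the camera images.
- station: Fixed valve station: white pipes, brass fittings. Origin on the counter; x away from the robot, y left, z up when unturned. Pipes along y, axis 75 mm up, tops under 96 mm. Main line x = 50 mm, y -225 to 285: inlet valve stem y = -90, Y strainer y -25 to 55, outlet valve stem y = 130. Bypass line x = -60 mm, nearer the robot, valve stem y = 40. Stem nuts reach 120 mm; nothing is above 131 mm.
- bypass (a joint): Bypass valve, lever sleeve yellow, 20 mm wide, 11 thick, from 39 to 97 mm off the stem axis, underside 119 mm and top 131 mm above the counter. Angle: 0 = shut (across the pipe, pointing to the station's -x), 1.571 = open (in line, pointing to -y), counter-clockwise from above; solid stops. Friction only: 5.5 N at 65 mm turns it; it stays where left. Starts about shut.
- inlet (a joint): Inlet valve, lever sleeve blue, 20 mm wide, 11 thick, from 39 to 97 mm off the stem axis, underside 119 mm and top 131 mm above the counter. Angle: 0 = shut (across the pipe, pointing to the station's -x), 1.571 = open (in line, pointing to -y), counter-clockwise from above; solid stops. Friction only: 5.5 N at 65 mm turns it; it stays where left. Starts open. On the -y side of the strainer.
- outlet (a joint): Outlet valve, lever sleeve blue, 20 mm wide, 11 thick, from 39 to 97 mm off the stem axis, underside 119 mm and top 131 mm above the counter. Angle: 0 = shut (across the pipe, pointing to the station's -x), 1.571 = open (in line, pointing to -y), counter-clockwise from above; solid stops. Friction only: 5.5 N at 65 mm turns it; it stays where left. Starts open. On the +y side of the strainer.
- bypass_pivot (a point): Point on the bypass valve's stem axis at the height of the middle of the sleeve (125 mm above the counter); its axes are the station's.
- inlet_pivot (a point): Point on the inlet valve's stem axis at the height of the middle of the sleeve (125 mm above the counter); its axes are the station's.
- outlet_pivot (a point): Point on the outlet valve's stem axis at the height of the middle of the sleeve (125 mm above the counter); its axes are the station's.
- bypass_tip (a point): Middle of the free end of the bypass lever's sleeve, 97 mm from the stem axis; its x axis points from here back to the stem.
- inlet_tip (a point): Middle of the free end of the inlet lever's sleeve, 97 mm from the stem axis; its x axis points from here back to the stem.
- outlet_tip (a point): Middle of the free end of the outlet lever's sleeve, 97 mm from the stem axis; its x axis points from here back to the stem.
- descaler: Loose blue bottle with a white cap, 68 mm across, 190 mm tall, upright beside one end of the station. Origin under its centre.
- tub: Loose white jar with a green lid, 76 mm across, 85 mm tall, upright beside one end of the station. Origin under its centre.
- wrench: Loose steel wrench 190 mm long lying on the counter in front of the station. Origin under its middle, x along it.
- screen: Loose spare strainer screen, a grey metal cylinder 29 mm across and 56 mm tall standing in front of the station. Origin under its centre.

How it is judged:
On the way, in this order (a step that is already met when the one before it is completed fails the run):
1. the bypass lever is fully open (within 0.1 rad of its stop) while both blue valves still stand open (value of joint bypass above 1.47 rad and value of joint each of inlet, outlet above 1 rad), for 0.2 s.
2. both blue levers are fully shut (within 0.1 rad of their stops), in either order (value of joint each of inlet, outlet below 0.1 rad), for 0.2 s.
At the end, for the whole second after the job is handed in: The bypass lever stands within 0.1 rad of fully open, the inlet and outlet levers within 0.1 rad of fully shut, all at rest, and the four loose things are within 30 mm of where they stood (all of step 2 and value of joint bypass above 1.47 rad and velocity of joint bypass between -0.05 and 0.05 rad/s and velocity of joint inlet between -0.05 and 0.05 rad/s and velocity of joint outlet between -0.05 and 0.05 rad/s and distance of each of descaler, tub, wrench, screen from where it was at the start of the episode below 0.03 m); the robot touches nothing.
It fails at once if a blue lever was turned more than about a third shut before the bypass was open (value of joint any of inlet, outlet below 1 rad and value of joint bypass below 1.4 rad).
It fails at once if the fingers strained a lever or the pipework (more than 45 N) (contact force between the fingers and station above 45 N).
It fails at once if a loose thing was moved or lifted by more than 30 mm (distance of any of descaler, tub, wrench, screen from where it was at the start of the episode above 0.03 m).
It fails at once if the bottle or tub was tipped (angle between any of descaler, tub's own z axis and vertical above 0.5 rad).
It also fails if it takes over 61 s, if anything falls off the work surface, if the arm or the gripper's body presses on something with over 40 N, if the wrist force passes 120 N, or if a joint passes its speed limit or range.

## Robot

A 6-joint arm with a two-finger parallel gripper is mounted at the origin on the work surface. World frame = base frame: x ahead of the robot, y to its left, z up, the work surface at z = 0. Lengths are in m, angles in rad, forces in N, time in s.
With the tool pointing down it reaches from about 0.35 to 0.725 m from the base axis. Payload 4.3 kg.
Tool frame: the origin (TCP) lies on the centre line of the jaws, within the pads' length; the fingertips stand 14 mm ahead of it and the grasp point (between the pads) lies 5 mm behind it (arm.tip_extent is the distance from the TCP to the fingertips, in m); z points along the fingers, y is the line along which they close (so a half turn about z gives the same grasp; the last joint's range is limited). The gripper opens to 85 mm and grips with 20 to 120 N. Pads are 22 mm wide; open, the fingers measure 114 mm over their backs; the gripper's body (76 mm by 85 mm) begins 54 mm behind the grasp point. The pads swing forward as they close: fully open they stand 13 mm farther back than shut.
Start: joints at [1.145, 0.377, 0.081, 1.274, 0, 1.46], TCP at [0.179, 0.547, 0.245] pointing down, gripper open.
Joint ranges: [-2.72, 2.72], [-0.84, 1.66], [-1.02, 1.22], [-1.77, 2.12], [-1.37, 1.28], [-3.14, 3.14]. Speed limits (rad/s): [2.57, 2.57, 3.14, 3.14, 3.14, 3.14].

## Interface

Orientations are given as a unit quaternion [x, y, z, w].
In Python, from workcell import arm gives the robot as it stands.
- The arm moves only by the shell command python3 -m handwheel 'ROWS' [FORCE]. ROWS is JSON, a list of rows, each an object of numbers: "gripper": the closure, from -1 (fully open) to 1 (shut); "x", "y", "z": the shift along the tool's x, y, z in cm; "rx", "ry", "rz": the turn, a rotation vector about the tool's x, y, z in degrees. A call has exactly 5 rows; each row is the pose to reach, as a shift and turn from the pose commanded when the call began, along the tool's axes at that moment; what a row does not reach only later rows make up. A row lasts 1/10 s, in which the tool goes at most 50 mm and 8.59 degrees, less where a joint would pass 70% of its speed; a pose out of reach is approached as far as the arm can. A call with a gripper value outside its range is refused whole. The fingers move at their own pace and stop on an object; FORCE is the grip in N (left out, the last holds). Time passes only in rows, so rows that repeat a pose let the fingers close, or fill a call up. It gives the time, the measured TCP pose, the force, the opening and the grip force at its end, in the units of the state.
- arm.get_obs(): the state, without advancing time (a new reading comes with each control period).
- arm.capture(name): name is "side" or "top"; returns a dict with "frame" (420x560x3 uint8, red, green, blue), "z_map" (420x560 float32, m along the optical axis (not along the pixel's ray), 0 where there is no reading), "camera_matrix" (3x3 intrinsics, pixels), "pose" (4x4, takes a point from camera to world coordinates). Camera axes: x right, y down, z forward; pixel columns grow to the right and rows downward; lengths in m; the calibration is good to about 2 mm. A picture is of the moment at which its call begins.
- arm.sign_off(): hands the job in; it is judged then, once.
Trained networks look in a picture, given as the dict that the camera call returned (one of the last four; its "shot" number tells which), for a name from the list of things; names that differ only in an ending like _2 or _b are one class to them, and where a whole thing is asked for, a point or a joint stands for the part that bears it (a point fixed in the world has none). Each returns a list of dicts, best first, with "confidence" (0 to 1); they miss things now and then, are a little off and sometimes report something else, mostly with a low value. They report only what shows in the picture. A call takes as long as a camera call.
- arm.search_frame(target, picture): "point" ([x, y, z] in m, in world coordinates, good to about 4 mm: the middle of the surface that is visible of it).
The state is a dict: "time": time; "qpos": joint angles; "joint_vel": joint speeds; "joint_efforts": joint torques, N m; "tool_pos": TCP position; "orientation": TCP orientation; "contact_force": force on the tool from outside, world axes, zero at the start; "wrist_torque": the same for the moment, N m; "width": finger opening in m; "finger_force": force on a finger pad.
Only numpy, scipy, OpenCV 4.12 (cv2) and the standard library are available. Lean on these libraries where they do the work, as an engineer would, in place of code of your own. Each camera call takes 0.05 s, during which the arm holds its last target. There are 200 camera calls.

## Working session

There is one attempt and no reset: what is moved stays moved. The work goes in short steps, Python scripts to look and compute and a shell command to move; the robot and the scene stay as the last step left them, time stands still between calls to the robot, and variables do not carry over. Pictures are saved under pics/ and viewed, at most 10 in all, crops included, and the job is handed in when it is done.

```bash
mkdir -p pics; ls
python3 - <<'E'
from workcell import arm
import cv2,numpy as np
o=arm.get_obs();print({k:np.round(v,3).tolist() for k,v in o.items()})
for n in("side","top"):
    p=arm.capture(n);cv2.imwrite(f"pics/{n}0.png",p["frame"][:,:,::-1])
    print(n,np.round(p["pose"],3).tolist())
    for t in["station","bypass","inlet","outlet","bypass_pivot","inlet_pivot","outlet_pivot","bypass_tip","inlet_tip","outlet_tip","descaler","tub","wrench","screen"]:
        print(t,[(np.round(d["point"],3).tolist(),round(d["confidence"],2)) for d in arm.search_frame(t,p)[:3]])
E
```

```text
pics
{'time': 0.0, 'qpos': [1.145, 0.378, 0.08, 1.274, -0.0, 1.461], 'joint_vel': [0.001, -0.0, 0.0, -0.001, -0.002, -0.002], 'joint_efforts': [-0.002, -46.361, 26.987, 0.021, -0.0, -0.0], 'tool_pos': [0.178, 0.546, 0.244], 'orientation': [0.157, 0.988, -0.001, -0.0], 'contact_force': [-0.159, -0.009, 0.685], 'wrist_torque': [-0.03, 0.02, -0.053], 'finger_force': 0.0, 'width': 0.085}
side [[0.885, -0.345, 0.313, 0.19], [-0.466, -0.659, 0.591, -0.517], [0.002, -0.669, -0.744, 0.874], [0.0, 0.0, 0.0, 1.0]]
station [([0.557, 0.06, 0.086], 0.83)]
bypass [([0.441, 0.137, 0.123], 0.5)]
inlet [([0.568, -0.053, 0.127], 0.7)]
outlet [([0.602, 0.162, 0.132], 0.53), ([0.441, 0.14, 0.13], 0.51)]
bypass_pivot [([0.563, 0.06, 0.086], 0.55), ([0.448, 0.287, 0.048], 0.55)]
inlet_pivot [([0.566, 0.058, 0.086], 0.9)]
outlet_pivot [([0.565, 0.059, 0.087], 0.7)]
bypass_tip [([0.442, 0.14, 0.13], 0.75)]
inlet_tip [([0.573, -0.052, 0.132], 0.65), ([0.559, 0.06, 0.089], 0.55)]
outlet_tip [([0.564, 0.057, 0.086], 0.59), ([0.597, 0.163, 0.131], 0.46)]
descaler [([0.446, -0.24, 0.121], 0.81), ([0.564, 0.059, 
[... 239 characters left out ...]
.0, 1.0]]
station [([0.568, 0.123, 0.093], 0.96)]
bypass [([0.443, 0.136, 0.129], 0.72)]
inlet [([0.571, -0.045, 0.126], 0.59)]
outlet [([0.605, 0.172, 0.128], 0.8)]
bypass_pivot [([0.564, 0.129, 0.084], 0.6), ([0.602, 0.173, 0.129], 0.17)]
inlet_pivot [([0.568, 0.12, 0.087], 0.76), ([0.442, 0.136, 0.128], 0.42)]
outlet_pivot [([0.565, 0.13, 0.087], 0.76)]
bypass_tip [([0.444, 0.138, 0.131], 0.67)]
inlet_tip [([0.575, -0.044, 0.131], 0.8), ([0.379, -0.031, 0.006], 0.55)]
outlet_tip [([0.602, 0.172, 0.13], 0.8), ([0.571, -0.046, 0.13], 0.21)]
descaler [([0.456, -0.214, 0.126], 0.58)]
tub [([0.538, 0.472, 0.085], 0.7)]
wrench [([0.38, -0.03, 0.005], 0.9)]
screen [([0.447, 0.289, 0.058], 0.56)]
```

```bash
cat > h.py <<'E'
from workcell import arm
import cv2,numpy as np
def sleeves(n="top"):
    p=arm.capture(n);f=p["frame"];z=p["z_map"]
    v,u=np.mgrid[:420,:560];K=p["camera_matrix"]
    c=np.stack([(u-K[0,2])/K[0,0]*z,(v-K[1,2])/K[1,1]*z,z],-1)
    w=c@p["pose"][:3,:3].T+p["pose"][:3,3]
    h=cv2.cvtColor(f,cv2.COLOR_RGB2HSV)
    band=(w[...,2]>.121)&(w[...,2]<.137)&(z>0)
    r=[]
    for nm,lo,hi in(("yellow",20,35),("blue",95,125)):
        m=(band&(h[...,0]>=lo)&(h[...,0]<=hi)&(h[...,1]>110)&(h[...,2]>60)).astype(np.uint8)
        k,l,s,_=cv2.connectedComponentsWithStats(m)
        for i in range(1,k):
            if s[i,4]<25: continue
            q=w[l==i];(cx,cy),(a,b),ang=cv2.minAreaRect((q[:,:2]*1000).astype(np.float32))
            d=np.linalg.svd(q[:,:2]-q[:,:2].mean(0),full_matrices=False)[2][0]
            if d[0]>0:d=-d
            r.append((nm,int(s[i,4]),s[i,:2].tolist(),np.round([cx,cy]).tolist(),np.round([a,b]).tolist(),"z",round(float(np.median(q[:,2])),4),"dir deg",round(float(np.degrees(np.arctan2(d[1],d[0]))),1)))
    return p,r
E
python3 - <<'E'
from h import *
for n in("top","side"):
    for x in sleeves(n)[1]:print(n,*x)
E
```

```text
top yellow 151 [249, 230] [427.0, 138.0] [56.0, 19.0] z 0.1302 dir deg -179.1
top blue 141 [238, 172] [599.0, 154.0] [57.0, 20.0] z 0.1298 dir deg -102.7
top blue 143 [317, 183] [569.0, -62.0] [57.0, 19.0] z 0.13 dir deg -110.2
top blue 186 [376, 217] [461.0, -222.0] [62.0, 53.0] z 0.1291 dir deg -150.2
side yellow 167 [222, 203] [427.0, 138.0] [22.0, 59.0] z 0.129 dir deg -178.6
side blue 122 [287, 175] [597.0, 151.0] [56.0, 19.0] z 0.1298 dir deg -101.1
side blue 181 [323, 237] [567.0, -63.0] [58.0, 19.0] z 0.1296 dir deg -110.3
side blue 401 [312, 315] [459.0, -229.0] [54.0, 62.0] z 0.1281 dir deg 138.5
```

View pics/top0.png

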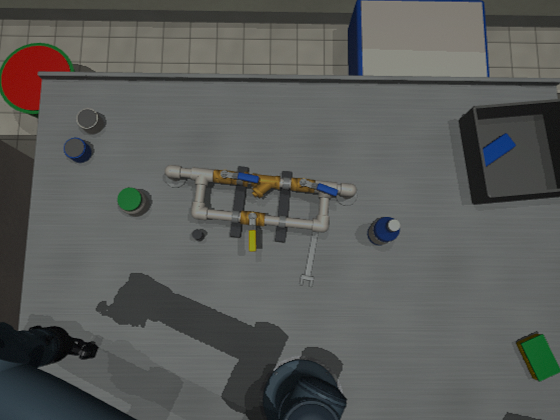

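View pics/side0.png

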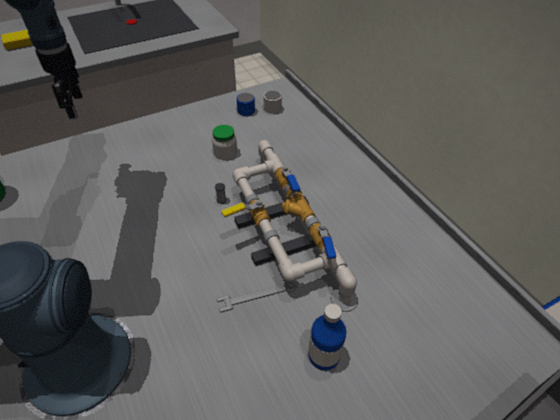

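Top view: the yellow lever is at (252,240), across its pipe, and the blue levers at (247,178) and (327,189) are roughly in line. The bottle (384,230), tub (131,200), wrench (309,260) and screen (198,235) sit clear of the lever sweeps. From the sleeve fits, station yaw ≈ -5.4°, and the stems are at about bypass (494,139), inlet (591,1) and outlet (612,219) mm. The 219 mm stem spacing agrees with the stated 220.

First I'll turn the tool to the station axes and shut the gripper.

```bash
python3 -m handwheel '[{"gripper":1,"rz":-6},{"gripper":1,"rz":-12.6},{"gripper":1,"rz":-12.6},{"gripper":1,"rz":-12.6},{"gripper":1,"rz":-12.6}]' 20
cat >> h.py <<'E'
from scipy.spatial.transform import Rotation as R
TH=np.radians(-5.4);RS=np.array([[np.cos(TH),-np.sin(TH)],[np.sin(TH),np.cos(TH)]])
S=np.array([612.,219.])-RS@[50,130]
P={"b":np.array([-60,40.]),"i":np.array([50,-90.]),"o":np.array([50,130.])}
def st():
    o=arm.get_obs();t=np.array(o["tool_pos"])*1000
    return o,RS.T@(t[:2]-S),t[2]
def shift(k,x,y,z):
    "tool shift in cm to station point at x,y mm from stem k, z mm up"
    o=arm.get_obs();t=np.array(o["tool_pos"])*1000
    w=np.append(S+RS@(P[k]+[x,y]),z)
    return np.round(R.from_quat(o["orientation"]).inv().apply(w-t)/10,2)
def angles():
    for x in sleeves()[1]:
        s=RS.T@(np.array(x[3])-S)
        k=min(P,key=lambda k:abs(np.linalg.norm(s-P[k])-68)) 
        v=s-P[k]
        print(x[0],k,"r",round(float(np.hypot(*v)),1),"phi",round(float(np.arctan2(-v[1],-v[0])),3),"own",x[-1])
E
python3 - <<'E'
from h import *
print(arm.tip_extent,arm.get_obs()["width"],np.round(R.from_quat(arm.get_obs()["orientation"]).as_matrix(),3).tolist())
angles();print(shift("b",-68,30,245),shift("b",-68,30,124))
E
```

```text
0.014 0.08560455798795968 [[-0.951, 0.311, 0.0], [0.311, 0.951, 0.0], [0.0, 0.0, -1.0]]
yellow b r 67.0 phi 0.12 own -179.1
blue o r 66.3 phi 1.468 own -102.5
blue i r 65.9 phi 1.32 own -109.8
blue i r 257.4 phi 1.134 own -151.8
[-3.532e+01 -2.744e+01  3.000e-02] [-35.32 -27.45  12.13]schema error: expected keys gripper, x, y, z, rx, ry, rz
```

```bash
python3 -m handwheel '[{"gripper":1,"x":-3.9,"y":-3,"z":0,"rx":0,"ry":0,"rz":-3},{"gripper":1,"x":-7.8,"y":-6,"z":0,"rx":0,"ry":0,"rz":-6},{"gripper":1,"x":-11.7,"y":-9,"z":0,"rx":0,"ry":0,"rz":-9},{"gripper":1,"x":-15.6,"y":-12.1,"z":0,"rx":0,"ry":0,"rz":-12.6},{"gripper":1,"x":-19.5,"y":-15.1,"z":0,"rx":0,"ry":0,"rz":-12.6}]' 20
python3 - <<'E'
from h import *
print(arm.get_obs()["width"],np.round(R.from_quat(arm.get_obs()["orientation"]).as_matrix(),3).tolist())
print(shift("b",-68,32,245),shift("b",-68,32,124))
E
```

```text
time: 2.15
tool_pos: [0.3177, 0.3409, 0.2455]
orientation: [0.047, 0.999, 0.0, 0.0]
contact_force: [0.6, 0.3, 0.2]
width: 0.0123
finger_force: 0.0
0.012311209752457926 [[-0.996, 0.094, 0.001], [0.094, 0.996, 0.0], [-0.001, 0.0, -1.0]]
[-12.64 -15.16   0.05] [-12.64 -15.17  12.15]
```

```bash
python3 -m handwheel '[{"gripper":1,"x":-3.1,"y":-3.7,"z":0,"rx":0,"ry":0,"rz":0},{"gripper":1,"x":-6.2,"y":-7.4,"z":0,"rx":0,"ry":0,"rz":0},{"gripper":1,"x":-9.3,"y":-11.1,"z":0,"rx":0,"ry":0,"rz":0},{"gripper":1,"x":-12.4,"y":-14.8,"z":0,"rx":0,"ry":0,"rz":0},{"gripper":1,"x":-12.4,"y":-14.8,"z":0,"rx":0,"ry":0,"rz":0}]'
python3 - <<'E'
from h import *
print(shift("b",-68,32,245),shift("b",-68,32,124))
p=arm.capture("side");cv2.imwrite("pics/s1.png",cv2.resize(p["frame"][120:300,150:390,::-1],None,fx=3,fy=3))
E
```

```text
time: 2.65
tool_pos: [0.4295, 0.179, 0.2455]
orientation: [0.052, 0.999, -0.001, 0.001]
contact_force: [-0.4, 0.4, -1.2]
width: -0.0002
finger_force: 0.0
[ 0.01 -0.1   0.05] [ 0.03 -0.09 12.15]
```

View pics/s1.png

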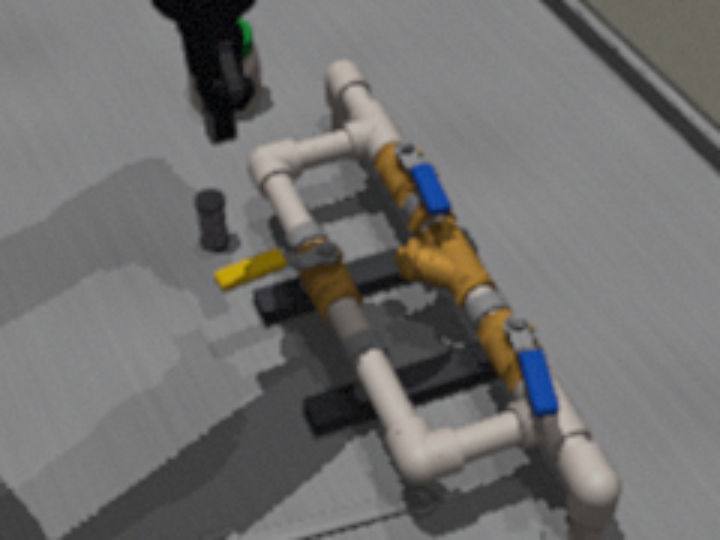

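```bash
python3 -m handwheel '[{"gripper":1,"x":0,"y":0,"z":4,"rx":0,"ry":0,"rz":0},{"gripper":1,"x":0,"y":0,"z":8,"rx":0,"ry":0,"rz":0},{"gripper":1,"x":0,"y":0,"z":11,"rx":0,"ry":0,"rz":0},{"gripper":1,"x":0,"y":0,"z":12.3,"rx":0,"ry":0,"rz":0},{"gripper":1,"x":0,"y":0,"z":12.3,"rx":0,"ry":0,"rz":0}]'
python3 -m handwheel '[{"gripper":1,"x":0.2,"y":-0.8,"z":0,"rx":0,"ry":0,"rz":0},{"gripper":1,"x":0.3,"y":-1.6,"z":0,"rx":0,"ry":0,"rz":0},{"gripper":1,"x":0.5,"y":-2.4,"z":0,"rx":0,"ry":0,"rz":0},{"gripper":1,"x":0.6,"y":-3.1,"z":0,"rx":0,"ry":0,"rz":0},{"gripper":1,"x":0.6,"y":-3.8,"z":0,"rx":0,"ry":0,"rz":0}]'
python3 - <<'E'
from h import *
angles();print(shift("b",-66,-33.5,122),shift("b",-47.8,-56.5,122),shift("b",-35.6,-65,122))
E
```

```text
time: 3.2
tool_pos: [0.4234, 0.1839, 0.1202]
orientation: [0.047, 0.999, -0.001, -0.003]
contact_force: [0.1, 0.4, 0.6]
width: 0.0003
finger_force: 0.0
time: 3.7
tool_pos: [0.4188, 0.1471, 0.1238]
orientation: [0.048, 0.999, 0.002, 0.002]
contact_force: [2.7, 5.2, 0.1]
width: -0.0
finger_force: 2.5
blue o r 66.1 phi 1.482 own -102.7
blue i r 66.2 phi 1.305 own -110.1
blue i r 255.2 phi 1.134 own -150.2
[-0.98 -3.28  0.17] [-2.81 -5.57  0.17] [-4.03 -6.42  0.17]
```

```bash
python3 -m handwheel '[{"gripper":1,"x":0,"y":-0.8,"z":0,"rx":0,"ry":0,"rz":0},{"gripper":1,"x":-0.2,"y":-1.6,"z":0,"rx":0,"ry":0,"rz":0},{"gripper":1,"x":-0.5,"y":-2.3,"z":0,"rx":0,"ry":0,"rz":0},{"gripper":1,"x":-0.9,"y":-3.1,"z":0,"rx":0,"ry":0,"rz":0},{"gripper":1,"x":-1.3,"y":-3.8,"z":0,"rx":0,"ry":0,"rz":0}]'
python3 -m handwheel '[{"gripper":1,"x":-0.6,"y":-0.7,"z":0,"rx":0,"ry":0,"rz":0},{"gripper":1,"x":-1.1,"y":-1.3,"z":0,"rx":0,"ry":0,"rz":0},{"gripper":1,"x":-1.6,"y":-1.7,"z":0,"rx":0,"ry":0,"rz":0},{"gripper":1,"x":-2.0,"y":-2.1,"z":0,"rx":0,"ry":0,"rz":0},{"gripper":1,"x":-2.4,"y":-2.4,"z":0,"rx":0,"ry":0,"rz":0}]'
python3 - <<'E'
from h import *
angles();print(st()[1]-P["b"]);
p=arm.capture("side");cv2.imwrite("pics/s2.png",cv2.resize(p["frame"][120:300,150:390,::-1],None,fx=3,fy=3))
E
```

```text
time: 4.25
tool_pos: [0.4262, 0.1078, 0.123]
orientation: [0.048, 0.999, 0.002, 0.0]
contact_force: [0.4, 6.0, 0.7]
width: 0.0001
finger_force: 2.3
time: 4.75
tool_pos: [0.4459, 0.0815, 0.1222]
orientation: [0.048, 0.999, 0.002, -0.002]
contact_force: [-2.2, 5.9, 0.1]
width: -0.0003
finger_force: 2.3
blue o r 66.3 phi 1.468 own -97.0
blue i r 66.2 phi 1.305 own -110.2
blue i r 256.4 phi 1.141 own -154.0
[-41.72665343 -62.9496878 ]
```

View pics/s2.png

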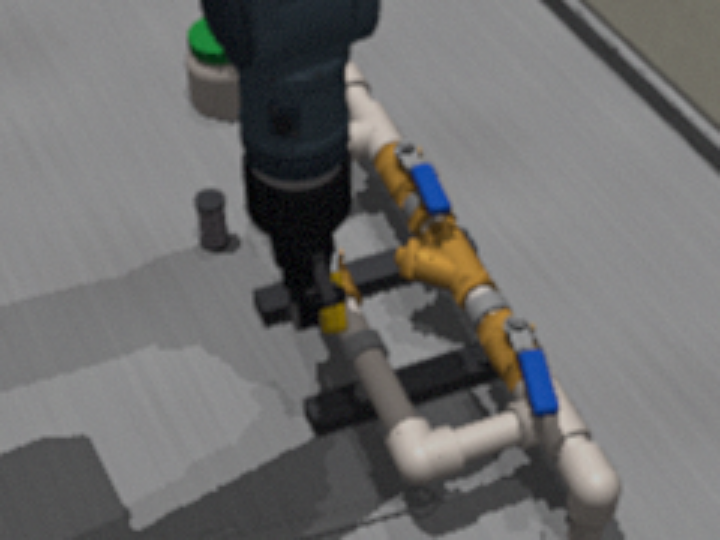

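```bash
python3 -m handwheel '[{"gripper":1,"x":-0.3,"y":-0.2,"z":0,"rx":0,"ry":0,"rz":0},{"gripper":1,"x":-0.6,"y":-0.3,"z":0,"rx":0,"ry":0,"rz":0},{"gripper":1,"x":-0.9,"y":-0.4,"z":0,"rx":0,"ry":0,"rz":0},{"gripper":1,"x":-1.2,"y":-0.4,"z":0,"rx":0,"ry":0,"rz":0},{"gripper":1,"x":-1.2,"y":-0.4,"z":0,"rx":0,"ry":0,"rz":0}]'
python3 -c "
from h import *
print(st()[1]-P['b'])"
```

```text
time: 5.35
tool_pos: [0.4578, 0.0752, 0.122]
orientation: [0.048, 0.999, -0.0, -0.001]
contact_force: [-4.0, 1.6, 1.0]
width: 0.0002
finger_force: 2.2
[-29.98396851 -67.63067249]
```

```bash
python3 -m handwheel '[{"gripper":1,"x":-0.1,"y":0,"z":0,"rx":0,"ry":0,"rz":0},{"gripper":1,"x":-0.2,"y":0,"z":0,"rx":0,"ry":0,"rz":0},{"gripper":1,"x":-0.3,"y":0,"z":0,"rx":0,"ry":0,"rz":0},{"gripper":1,"x":-0.4,"y":0,"z":0,"rx":0,"ry":0,"rz":0},{"gripper":1,"x":-0.4,"y":0,"z":0,"rx":0,"ry":0,"rz":0}]'
python3 -c "
from h import *
print(st()[1]-P['b']);angles()"
```

```text
time: 5.85
tool_pos: [0.4619, 0.074, 0.122]
orientation: [0.048, 0.999, -0.002, -0.001]
contact_force: [-5.9, -2.6, 0.5]
width: -0.0001
finger_force: 2.3
[-25.7708475  -68.45680631]
blue o r 59.0 phi 1.478 own -102.3
blue i r 66.2 phi 1.305 own -109.8
blue i r 256.9 phi 1.138 own -153.2
```

```bash
python3 -m handwheel '[{"gripper":1,"x":-0.1,"y":0,"z":0,"rx":0,"ry":0,"rz":0},{"gripper":1,"x":-0.2,"y":0,"z":0,"rx":0,"ry":0,"rz":0},{"gripper":1,"x":-0.3,"y":0,"z":0,"rx":0,"ry":0,"rz":0},{"gripper":1,"x":-0.3,"y":0,"z":0,"rx":0,"ry":0,"rz":0},{"gripper":1,"x":-0.3,"y":0,"z":0,"rx":0,"ry":0,"rz":0}]'
python3 -c "
from h import *
print(st()[1]-P['b']);arm.capture('side')
for n in('side',):
  for x in sleeves(n)[1]:print(*x)"
```

```text
time: 6.4
tool_pos: [0.4648, 0.0734, 0.122]
orientation: [0.048, 0.999, -0.002, -0.001]
contact_force: [-5.2, -3.4, 0.8]
width: 0.0
finger_force: 2.4
[-22.81683164 -68.83287708]
yellow 59 [265, 221] [482.0, 54.0] [22.0, 18.0] z 0.1284 dir deg -94.2
blue 126 [287, 175] [597.0, 152.0] [59.0, 19.0] z 0.1294 dir deg -101.1
blue 184 [323, 237] [567.0, -64.0] [58.0, 20.0] z 0.1293 dir deg -110.4
blue 401 [312, 315] [460.0, -229.0] [55.0, 62.0] z 0.1285 dir deg 135.9
```

```bash
python3 -m handwheel '[{"gripper":1,"x":-0.1,"y":0,"z":0,"rx":0,"ry":0,"rz":0},{"gripper":1,"x":-0.2,"y":0,"z":0,"rx":0,"ry":0,"rz":0},{"gripper":1,"x":-0.2,"y":0,"z":0,"rx":0,"ry":0,"rz":0},{"gripper":1,"x":-0.2,"y":0,"z":0,"rx":0,"ry":0,"rz":0},{"gripper":1,"x":-0.2,"y":0,"z":0,"rx":0,"ry":0,"rz":0}]'
python3 -c "
from h import *
print(st()[1]-P['b'])"
```

```text
time: 7.0
tool_pos: [0.4668, 0.0731, 0.122]
orientation: [0.048, 0.999, -0.002, -0.001]
contact_force: [-4.6, -3.7, 1.2]
width: 0.0002
finger_force: 2.5
[-20.86452237 -68.91656404]
```

```bash
python3 -m handwheel '[{"gripper":1,"x":-0.1,"y":0,"z":0,"rx":0,"ry":0,"rz":0},{"gripper":1,"x":-0.2,"y":0,"z":0,"rx":0,"ry":0,"rz":0},{"gripper":1,"x":-0.2,"y":0,"z":0,"rx":0,"ry":0,"rz":0},{"gripper":1,"x":-0.2,"y":0,"z":0,"rx":0,"ry":0,"rz":0},{"gripper":1,"x":-0.2,"y":0,"z":0,"rx":0,"ry":0,"rz":0}]'
python3 -c "
from h import *
print(st()[1]-P['b'])
for x in sleeves('side')[1]:print(*x)"
```

```text
time: 7.5
tool_pos: [0.4673, 0.0731, 0.1219]
orientation: [0.048, 0.999, -0.002, -0.002]
contact_force: [-9.0, -2.9, 3.7]
width: 0.0002
finger_force: 4.4
[-20.34586733 -68.9079959 ]
yellow 61 [266, 221] [485.0, 54.0] [20.0, 19.0] z 0.1284 dir deg -96.3
blue 126 [287, 175] [597.0, 152.0] [60.0, 19.0] z 0.1296 dir deg -101.3
blue 184 [323, 237] [567.0, -64.0] [59.0, 20.0] z 0.1296 dir deg -110.4
blue 409 [312, 315] [459.0, -229.0] [54.0, 63.0] z 0.1284 dir deg 137.7
```

```bash
python3 -m handwheel '[{"gripper":1,"x":0.8,"y":0,"z":0,"rx":0,"ry":0,"rz":0},{"gripper":1,"x":1.5,"y":0,"z":-1,"rx":0,"ry":0,"rz":0},{"gripper":1,"x":1.5,"y":0,"z":-4,"rx":0,"ry":0,"rz":0},{"gripper":1,"x":1.5,"y":0,"z":-8,"rx":0,"ry":0,"rz":0},{"gripper":1,"x":1.5,"y":0,"z":-8,"rx":0,"ry":0,"rz":0}]'
python3 -c "
from h import *
for x in sleeves('side')[1]:print(*x)
print(shift('i',20,-66,202),shift('i',20,-66,122))"
```

```text
time: 8.05
tool_pos: [0.4595, 0.0762, 0.2085]
orientation: [0.048, 0.999, 0.0, 0.006]
contact_force: [1.4, -0.0, 1.7]
width: 0.0
finger_force: 0.0
yellow 160 [261, 210] [486.0, 72.0] [60.0, 20.0] z 0.1296 dir deg -94.8
blue 125 [287, 175] [597.0, 151.0] [57.0, 20.0] z 0.1293 dir deg -101.7
blue 182 [323, 237] [567.0, -64.0] [56.0, 20.0] z 0.1294 dir deg -110.2
blue 399 [312, 315] [459.0, -229.0] [56.0, 61.0] z 0.1284 dir deg 136.4
[-15.96 -12.91   0.56] [-15.89 -12.92   8.55]
```

```bash
python3 -m handwheel '[{"gripper":1,"x":-4,"y":-3.2,"z":0,"rx":0,"ry":0,"rz":0},{"gripper":1,"x":-8,"y":-6.5,"z":0,"rx":0,"ry":0,"rz":0},{"gripper":1,"x":-12,"y":-9.7,"z":0,"rx":0,"ry":0,"rz":0},{"gripper":1,"x":-15.9,"y":-12.9,"z":0,"rx":0,"ry":0,"rz":0},{"gripper":1,"x":-15.9,"y":-12.9,"z":0,"rx":0,"ry":0,"rz":0}]'
python3 -c "
from h import *
o=arm.get_obs();print(np.round(o['qpos'],2),o['orientation'],shift('i',20,-66,122))"
```

```text
time: 8.6
tool_pos: [0.6045, -0.0719, 0.2006]
orientation: [0.05, 0.999, -0.001, 0.001]
contact_force: [-0.9, 0.3, 0.1]
width: -0.0003
finger_force: 0.0
[-0.22  0.46  0.09  1.2  -0.   -0.12] [ 5.01520052e-02  9.98740815e-01 -8.65034949e-04  9.01421695e-04] [0.01 0.45 7.86]
```

```bash
python3 -m handwheel '[{"gripper":1,"x":0,"y":0.2,"z":3,"rx":0,"ry":0,"rz":0},{"gripper":1,"x":0,"y":0.4,"z":6,"rx":0,"ry":0,"rz":0},{"gripper":1,"x":0,"y":0.4,"z":7.8,"rx":0,"ry":0,"rz":0},{"gripper":1,"x":0,"y":0.4,"z":7.8,"rx":0,"ry":0,"rz":0},{"gripper":1,"x":0,"y":0.4,"z":7.8,"rx":0,"ry":0,"rz":0}]'
python3 -m handwheel '[{"gripper":1,"x":0.8,"y":-0.3,"z":0,"rx":0,"ry":0,"rz":0},{"gripper":1,"x":1.6,"y":-0.6,"z":0,"rx":0,"ry":0,"rz":0},{"gripper":1,"x":2.3,"y":-0.6,"z":0,"rx":0,"ry":0,"rz":0},{"gripper":1,"x":3.0,"y":-0.5,"z":0,"rx":0,"ry":0,"rz":0},{"gripper":1,"x":3.7,"y":-0.4,"z":0,"rx":0,"ry":0,"rz":0}]'
python3 -c "
from h import *
print(st()[1:],st()[1]-P['i']);print(shift('i',-37,-61,122),shift('i',-54,-48,122),shift('i',-62,-36,122))"
```

```text
time: 9.1
tool_pos: [0.6009, -0.0631, 0.1243]
orientation: [0.048, 0.999, 0.0, -0.0]
contact_force: [-0.7, 0.9, 0.0]
width: 0.0002
finger_force: 0.0
time: 9.6
tool_pos: [0.568, -0.0647, 0.1272]
orientation: [0.048, 0.999, -0.0, 0.005]
contact_force: [9.1, -0.7, -0.3]
width: 0.0001
finger_force: 3.1
(array([  32.9399831 , -156.56867772]), np.float64(127.16059241571928)) [-17.0600169  -66.56867772]
[2.   0.55 0.5 ] [3.7  1.85 0.48] [4.51 3.05 0.47]
```

```bash
python3 -m handwheel '[{"gripper":1,"x":0.7,"y":0.1,"z":0.2,"rx":0,"ry":0,"rz":0},{"gripper":1,"x":1.4,"y":0.3,"z":0.2,"rx":0,"ry":0,"rz":0},{"gripper":1,"x":2.0,"y":0.6,"z":0.2,"rx":0,"ry":0,"rz":0},{"gripper":1,"x":2.6,"y":0.9,"z":0.2,"rx":0,"ry":0,"rz":0},{"gripper":1,"x":3.2,"y":1.4,"z":0.2,"rx":0,"ry":0,"rz":0}]'
python3 -m handwheel '[{"gripper":1,"x":0.5,"y":0.4,"z":0,"rx":0,"ry":0,"rz":0},{"gripper":1,"x":0.8,"y":0.8,"z":0,"rx":0,"ry":0,"rz":0},{"gripper":1,"x":1.1,"y":1.2,"z":0,"rx":0,"ry":0,"rz":0},{"gripper":1,"x":1.3,"y":1.5,"z":0,"rx":0,"ry":0,"rz":0},{"gripper":1,"x":1.3,"y":1.5,"z":0,"rx":0,"ry":0,"rz":0}]'
python3 -c "
from h import *
print(st()[1]-P['i'])
for x in sleeves('side')[1]:print(*x)"
```

```text
time: 10.1
tool_pos: [0.5376, -0.0489, 0.1254]
orientation: [0.049, 0.999, -0.002, 0.005]
contact_force: [6.6, -2.8, 0.1]
width: -0.0
finger_force: 2.6
time: 10.6
tool_pos: [0.5245, -0.0323, 0.1247]
orientation: [0.048, 0.999, -0.001, 0.003]
contact_force: [2.5, -3.5, 2.3]
width: 0.0
finger_force: 2.1
[-63.46501554 -38.4039821 ]
yellow 166 [261, 210] [486.0, 75.0] [62.0, 20.0] z 0.1294 dir deg -94.6
blue 84 [288, 234] [508.0, -10.0] [29.0, 19.0] z 0.1296 dir deg -161.5
blue 409 [312, 315] [459.0, -230.0] [56.0, 63.0] z 0.1281 dir deg 135.2
```

```bash
python3 -m handwheel '[{"gripper":1,"x":0,"y":0.3,"z":0,"rx":0,"ry":0,"rz":0},{"gripper":1,"x":0.1,"y":0.6,"z":0,"rx":0,"ry":0,"rz":0},{"gripper":1,"x":0.1,"y":0.8,"z":0,"rx":0,"ry":0,"rz":0},{"gripper":1,"x":0.1,"y":1.0,"z":0,"rx":0,"ry":0,"rz":0},{"gripper":1,"x":0.1,"y":1.0,"z":0,"rx":0,"ry":0,"rz":0}]'
python3 -c "
from h import *
print(st()[1]-P['i'])
for x in sleeves('side')[1]:print(*x)"
```

```text
time: 11.15
tool_pos: [0.5221, -0.0211, 0.1226]
orientation: [0.048, 0.999, -0.0, 0.0]
contact_force: [0.9, -4.4, 4.8]
width: -0.0
finger_force: 2.4
[-66.94401269 -27.45377647]
yellow 166 [261, 210] [486.0, 71.0] [60.0, 20.0] z 0.1293 dir deg -95.0
blue 72 [285, 231] [506.0, 3.0] [27.0, 20.0] z 0.1298 dir deg -158.4
blue 405 [312, 315] [460.0, -229.0] [56.0, 63.0] z 0.1284 dir deg 137.8
```

```bash
python3 -m handwheel '[{"gripper":1,"x":0,"y":0.1,"z":0,"rx":0,"ry":0,"rz":0},{"gripper":1,"x":0,"y":0.2,"z":0,"rx":0,"ry":0,"rz":0},{"gripper":1,"x":0,"y":0.3,"z":0,"rx":0,"ry":0,"rz":0},{"gripper":1,"x":0,"y":0.3,"z":0,"rx":0,"ry":0,"rz":0},{"gripper":1,"x":0,"y":0.3,"z":0,"rx":0,"ry":0,"rz":0}]'
python3 -c "
from h import *
print(st()[1]-P['i'])
for x in sleeves('side')[1]:print(*x)"
```

```text
time: 11.7
tool_pos: [0.5219, -0.0177, 0.122]
orientation: [0.048, 0.999, 0.0, -0.001]
contact_force: [-1.8, -4.6, 3.1]
width: 0.0001
finger_force: 2.3
[-67.40947711 -24.08855692]
yellow 167 [261, 210] [487.0, 75.0] [64.0, 20.0] z 0.1296 dir deg -95.1
blue 74 [284, 230] [506.0, 7.0] [19.0, 23.0] z 0.1294 dir deg -167.5
blue 397 [313, 315] [460.0, -229.0] [55.0, 62.0] z 0.1283 dir deg 137.3
```

```bash
python3 -m handwheel '[{"gripper":1,"x":0,"y":0.1,"z":0,"rx":0,"ry":0,"rz":0},{"gripper":1,"x":0,"y":0.2,"z":0,"rx":0,"ry":0,"rz":0},{"gripper":1,"x":0,"y":0.2,"z":0,"rx":0,"ry":0,"rz":0},{"gripper":1,"x":0,"y":0.2,"z":0,"rx":0,"ry":0,"rz":0},{"gripper":1,"x":0,"y":0.2,"z":0,"rx":0,"ry":0,"rz":0}]'
python3 -c "
from h import *
print(st()[1]-P['i'])"
```

```text
time: 12.25
tool_pos: [0.5219, -0.0167, 0.122]
orientation: [0.048, 0.999, -0.001, -0.001]
contact_force: [-2.8, -6.9, 4.0]
width: 0.0001
finger_force: 3.8
[-67.56608931 -23.09154451]
```

```bash
python3 -m handwheel '[{"gripper":1,"x":0,"y":-0.8,"z":0,"rx":0,"ry":0,"rz":0},{"gripper":1,"x":0,"y":-1.5,"z":-1,"rx":0,"ry":0,"rz":0},{"gripper":1,"x":0,"y":-1.5,"z":-4,"rx":0,"ry":0,"rz":0},{"gripper":1,"x":0,"y":-1.5,"z":-8,"rx":0,"ry":0,"rz":0},{"gripper":1,"x":0,"y":-1.5,"z":-8,"rx":0,"ry":0,"rz":0}]'
python3 -c "
from h import *
for x in sleeves('side')[1]:print(*x)
angles()
print(shift('o',28,-66,202),shift('o',28,-66,122))"
```

```text
time: 12.75
tool_pos: [0.5245, -0.031, 0.2079]
orientation: [0.048, 0.999, 0.0, 0.005]
contact_force: [1.6, 0.2, 0.9]
width: 0.0
finger_force: 0.0
yellow 167 [261, 210] [486.0, 76.0] [65.0, 20.0] z 0.1296 dir deg -94.8
blue 27 [287, 175] [590.0, 159.0] [53.0, 7.0] z 0.1284 dir deg -106.7
blue 175 [284, 227] [524.0, 7.0] [21.0, 59.0] z 0.1292 dir deg 172.9
blue 416 [312, 315] [459.0, -230.0] [56.0, 63.0] z 0.1285 dir deg 137.0
yellow b r 66.0 phi 1.574 own -96.6
blue o r 66.3 phi 1.468 own -101.9
blue i r 73.7 phi -0.015 own 178.9
blue i r 256.9 phi 1.138 own -157.1
[-9.35 19.12  0.22] [-9.33 19.11  8.22]
```

Bypass is fully open (1.57) and inlet fully shut (about 0). Next is the outlet lever.

```bash
python3 -m handwheel '[{"gripper":1,"x":-2,"y":4,"z":0,"rx":0,"ry":0,"rz":0},{"gripper":1,"x":-4,"y":8,"z":0,"rx":0,"ry":0,"rz":0},{"gripper":1,"x":-6,"y":12,"z":0,"rx":0,"ry":0,"rz":0},{"gripper":1,"x":-8,"y":16,"z":0,"rx":0,"ry":0,"rz":0},{"gripper":1,"x":-9.3,"y":19.1,"z":0,"rx":0,"ry":0,"rz":0}]'
python3 -m handwheel '[{"gripper":1,"x":0,"y":0,"z":0,"rx":0,"ry":0,"rz":0},{"gripper":1,"x":0,"y":0,"z":0,"rx":0,"ry":0,"rz":0},{"gripper":1,"x":0,"y":0,"z":0,"rx":0,"ry":0,"rz":0},{"gripper":1,"x":0,"y":0,"z":0,"rx":0,"ry":0,"rz":0},{"gripper":1,"x":0,"y":0,"z":0,"rx":0,"ry":0,"rz":0}]'
python3 -c "
from h import *
print(shift('o',28,-66,122))"
```

```text
time: 13.35
tool_pos: [0.6322, 0.1528, 0.2003]
orientation: [0.047, 0.999, 0.0, -0.001]
contact_force: [0.4, -0.5, -0.2]
width: 0.0
finger_force: 0.0
time: 13.85
tool_pos: [0.6317, 0.1494, 0.2025]
orientation: [0.049, 0.999, 0.0, -0.0]
contact_force: [0.7, -0.4, 0.0]
width: 0.0001
finger_force: 0.0
[-0.18  0.14  8.05]
```

```bash
python3 -m handwheel '[{"gripper":1,"x":-0.2,"y":0.1,"z":3,"rx":0,"ry":0,"rz":0},{"gripper":1,"x":-0.2,"y":0.1,"z":6,"rx":0,"ry":0,"rz":0},{"gripper":1,"x":-0.2,"y":0.1,"z":8,"rx":0,"ry":0,"rz":0},{"gripper":1,"x":-0.2,"y":0.1,"z":8,"rx":0,"ry":0,"rz":0},{"gripper":1,"x":-0.2,"y":0.1,"z":8,"rx":0,"ry":0,"rz":0}]'
python3 -m handwheel '[{"gripper":1,"x":0.9,"y":-0.3,"z":0,"rx":0,"ry":0,"rz":0},{"gripper":1,"x":1.8,"y":-0.4,"z":0,"rx":0,"ry":0,"rz":0},{"gripper":1,"x":2.7,"y":-0.5,"z":0,"rx":0,"ry":0,"rz":0},{"gripper":1,"x":3.6,"y":-0.4,"z":0,"rx":0,"ry":0,"rz":0},{"gripper":1,"x":4.4,"y":-0.3,"z":0,"rx":0,"ry":0,"rz":0}]'
python3 -c "
from h import *
print(st()[1]-P['o']);print(shift('o',-37,-61,122),shift('o',-54,-48,122),shift('o',-64,-37,122))"
```

```text
time: 14.35
tool_pos: [0.634, 0.1508, 0.1228]
orientation: [0.048, 0.999, 0.0, -0.0]
contact_force: [0.4, 0.5, 0.3]
width: -0.0001
finger_force: 0.0
time: 14.85
tool_pos: [0.594, 0.1531, 0.1253]
orientation: [0.048, 0.999, 0.001, 0.005]
contact_force: [7.7, 0.7, -0.5]
width: 0.0003
finger_force: 3.0
[-11.71136735 -67.335273  ]
[2.53 0.63 0.31] [4.24 1.92 0.29] [5.24 3.02 0.29]
```

```bash
python3 -m handwheel '[{"gripper":1,"x":0.8,"y":0.1,"z":0.1,"rx":0,"ry":0,"rz":0},{"gripper":1,"x":1.5,"y":0.2,"z":0.1,"rx":0,"ry":0,"rz":0},{"gripper":1,"x":2.2,"y":0.5,"z":0.1,"rx":0,"ry":0,"rz":0},{"gripper":1,"x":2.9,"y":0.9,"z":0.1,"rx":0,"ry":0,"rz":0},{"gripper":1,"x":3.5,"y":1.3,"z":0.1,"rx":0,"ry":0,"rz":0}]'
python3 -m handwheel '[{"gripper":1,"x":0.5,"y":0.4,"z":0,"rx":0,"ry":0,"rz":0},{"gripper":1,"x":0.9,"y":0.8,"z":0,"rx":0,"ry":0,"rz":0},{"gripper":1,"x":1.3,"y":1.3,"z":0,"rx":0,"ry":0,"rz":0},{"gripper":1,"x":1.6,"y":1.7,"z":0,"rx":0,"ry":0,"rz":0},{"gripper":1,"x":1.6,"y":1.7,"z":0,"rx":0,"ry":0,"rz":0}]'
python3 -c "
from h import *
print(st()[1]-P['o'])"
```

```text
time: 15.35
tool_pos: [0.5606, 0.1684, 0.1246]
orientation: [0.049, 0.999, -0.0, 0.005]
contact_force: [5.6, -3.3, 1.9]
width: 0.0002
finger_force: 2.6
time: 15.85
tool_pos: [0.5443, 0.187, 0.1237]
orientation: [0.048, 0.999, -0.0, 0.003]
contact_force: [2.9, -2.7, 2.5]
width: -0.0002
finger_force: 1.6
[-64.43466324 -38.26626109]
```

```bash
python3 -m handwheel '[{"gripper":1,"x":0,"y":0.3,"z":0,"rx":0,"ry":0,"rz":0},{"gripper":1,"x":0.1,"y":0.6,"z":0,"rx":0,"ry":0,"rz":0},{"gripper":1,"x":0.1,"y":0.9,"z":0,"rx":0,"ry":0,"rz":0},{"gripper":1,"x":0.1,"y":1.1,"z":0,"rx":0,"ry":0,"rz":0},{"gripper":1,"x":0.1,"y":1.1,"z":0,"rx":0,"ry":0,"rz":0}]'
python3 -m handwheel '[{"gripper":1,"x":0,"y":0.1,"z":0,"rx":0,"ry":0,"rz":0},{"gripper":1,"x":0,"y":0.2,"z":0,"rx":0,"ry":0,"rz":0},{"gripper":1,"x":0,"y":0.2,"z":0,"rx":0,"ry":0,"rz":0},{"gripper":1,"x":0,"y":0.2,"z":0,"rx":0,"ry":0,"rz":0},{"gripper":1,"x":0,"y":0.2,"z":0,"rx":0,"ry":0,"rz":0}]'
python3 -c "
from h import *
print(st()[1]-P['o'])
for x in sleeves('side')[1]:print(*x)"
```

```text
time: 16.35
tool_pos: [0.542, 0.1984, 0.1213]
orientation: [0.048, 0.999, -0.0, -0.0]
contact_force: [-0.1, -3.5, 2.3]
width: 0.0003
finger_force: 2.0
time: 16.85
tool_pos: [0.5419, 0.2003, 0.121]
orientation: [0.048, 0.999, 0.0, -0.001]
contact_force: [-3.1, -4.6, 4.1]
width: -0.0002
finger_force: 2.3
[-68.01253007 -25.24688381]
yellow 164 [261, 210] [487.0, 75.0] [63.0, 20.0] z 0.1297 dir deg -95.2
blue 44 [251, 171] [526.0, 223.0] [20.0, 21.0] z 0.1296 dir deg -91.3
blue 187 [283, 226] [524.0, 7.0] [20.0, 59.0] z 0.1292 dir deg 174.4
blue 395 [312, 315] [459.0, -230.0] [56.0, 62.0] z 0.1286 dir deg 136.8
```

```bash
python3 -m handwheel '[{"gripper":1,"x":0,"y":0.1,"z":0,"rx":0,"ry":0,"rz":0},{"gripper":1,"x":0,"y":0.2,"z":0,"rx":0,"ry":0,"rz":0},{"gripper":1,"x":0,"y":0.2,"z":0,"rx":0,"ry":0,"rz":0},{"gripper":1,"x":0,"y":0.2,"z":0,"rx":0,"ry":0,"rz":0},{"gripper":1,"x":0,"y":0.2,"z":0,"rx":0,"ry":0,"rz":0}]'
python3 -c "
from h import *
print(st()[1]-P['o'])"
```

```text
time: 17.4
tool_pos: [0.5419, 0.2021, 0.121]
orientation: [0.048, 0.999, -0.0, -0.001]
contact_force: [-3.0, -4.5, 3.8]
width: -0.0001
finger_force: 2.5
[-68.21825836 -23.38978135]
```

```bash
python3 -m handwheel '[{"gripper":1,"x":0,"y":0.1,"z":0,"rx":0,"ry":0,"rz":0},{"gripper":1,"x":0,"y":0.2,"z":0,"rx":0,"ry":0,"rz":0},{"gripper":1,"x":0,"y":0.2,"z":0,"rx":0,"ry":0,"rz":0},{"gripper":1,"x":0,"y":0.2,"z":0,"rx":0,"ry":0,"rz":0},{"gripper":1,"x":0,"y":0.2,"z":0,"rx":0,"ry":0,"rz":0}]'
python3 -c "
from h import *
print(st()[1]-P['o'])"
```

```text
time: 17.9
tool_pos: [0.5418, 0.2025, 0.121]
orientation: [0.048, 0.999, -0.002, -0.001]
contact_force: [-3.7, -9.8, 5.1]
width: 0.0002
finger_force: 4.9
[-68.28544101 -23.07497175]
```

The force rose to about 10 N with almost no further motion, so the outlet lever is at its stop. Backing off and lifting clear.

```bash
python3 -m handwheel '[{"gripper":1,"x":0,"y":-0.8,"z":0,"rx":0,"ry":0,"rz":0},{"gripper":1,"x":0,"y":-1.5,"z":-1,"rx":0,"ry":0,"rz":0},{"gripper":1,"x":0,"y":-1.5,"z":-4,"rx":0,"ry":0,"rz":0},{"gripper":1,"x":0,"y":-1.5,"z":-8,"rx":0,"ry":0,"rz":0},{"gripper":1,"x":0,"y":-1.5,"z":-12,"rx":0,"ry":0,"rz":0}]'
python3 -m handwheel '[{"gripper":1,"x":4,"y":0,"z":0,"rx":0,"ry":0,"rz":0},{"gripper":1,"x":8,"y":0,"z":0,"rx":0,"ry":0,"rz":0},{"gripper":1,"x":12,"y":0,"z":0,"rx":0,"ry":0,"rz":0},{"gripper":1,"x":12,"y":0,"z":0,"rx":0,"ry":0,"rz":0},{"gripper":1,"x":12,"y":0,"z":0,"rx":0,"ry":0,"rz":0}]'
python3 - <<'E'
from h import *
angles()
for n in("side","top"):
    p,r=sleeves(n)
    for x in r:print(*x)
    for t in["descaler","tub","wrench","screen"]:
        print(t,[(np.round(d["point"],3).tolist(),round(d["confidence"],2)) for d in arm.search_frame(t,p)[:1]])
    if n=="top":cv2.imwrite("pics/fin.png",cv2.resize(p["frame"][140:300,100:420,::-1],None,fx=2,fy=2))
E
```

```text
time: 18.4
tool_pos: [0.541, 0.1896, 0.2427]
orientation: [0.048, 0.999, 0.001, -0.0]
contact_force: [1.0, 0.0, -0.2]
width: -0.0002
finger_force: 0.0
time: 18.9
tool_pos: [0.4217, 0.2013, 0.242]
orientation: [0.047, 0.999, 0.001, 0.001]
contact_force: [-0.0, 0.4, 0.8]
width: 0.0001
finger_force: 0.0
yellow b r 66.9 phi 1.59 own -96.5
blue i r 66.7 phi -0.011 own 175.0
blue i r 255.7 phi 1.13 own -148.2
yellow 166 [261, 210] [487.0, 76.0] [65.0, 20.0] z 0.1295 dir deg -95.4
blue 126 [251, 167] [544.0, 224.0] [22.0, 57.0] z 0.1292 dir deg 174.9
blue 185 [283, 226] [524.0, 7.0] [22.0, 59.0] z 0.1293 dir deg 174.4
blue 401 [312, 315] [459.0, -229.0] [54.0, 62.0] z 0.1282 dir deg 136.5
descaler [([0.448, -0.244, 0.123], 0.68)]
tub [([0.552, 0.455, 0.063], 0.73)]
wrench [([0.397, -0.035, 0.005], 0.96)]
screen [([0.45, 0.287, 0.043], 0.7)]
yellow 152 [266, 214] [489.0, 74.0] [57.0, 20.0] z 0.13 dir deg -96.1
blue 142 [298, 195] [524.0, 7.0] [19.0, 58.0] z 0.1299 dir deg 175.0
blue 185 [376, 217] [461.0, -222.0] [63.0, 51.0] z 0.1287 dir deg -151.6
descaler [([0.454, -0.213, 0.127], 0.75)]
tub [([0.537, 0.469, 0.084], 0.86)]
wrench [([0.386, -0.03, 0.006], 0.75)]
screen [([0.381, -0.028, 0.006], 0.46)]
```

View pics/fin.png

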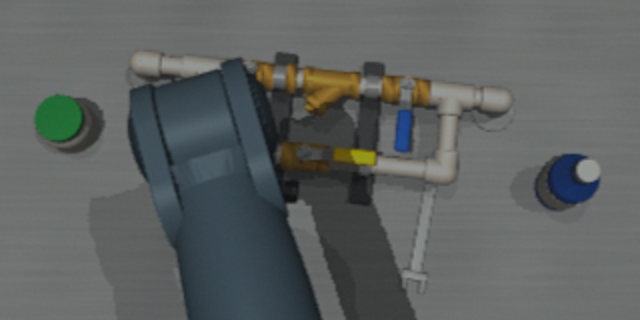

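In this crop the yellow lever (355,157) lies in line with its pipe and the inlet lever (403,130) stands square across. The arm hides the outlet lever here, but the side camera reads it at 174.9°, against 174.6° for fully shut. The loose things read where they stood at the start.

```bash
python3 -c "
from workcell import arm
print(arm.sign_off())"
```

```text
the job is handed in; nothing more can be done
None
```

Job handed in at about 19 s: the bypass lever was opened first, then both blue levers were pushed shut, each reading at its stop on camera, with sampled forces no higher than about 11 N and the loose things reading where they started; no verdict was returned.

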